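# Dock the wheel's speed control and centre its sunken trim knob

## Robot

A 6-joint arm with a two-finger parallel gripper is mounted at the origin on a cart in front of the work surface, level with it; the furniture and walls round the work are solid. World frame = base frame: x ahead of the robot, y to its left, z up, the work surface at z = 0. Lengths are in m, angles in rad, forces in N, time in s.
With the tool pointing down it reaches from about 0.375 to 0.9 m from the base axis. Payload 3.1 kg.
Tool frame: the origin (TCP) lies at the centre of the arm's flange, where the gripper is bolted on; the fingertips stand 182 mm ahead of it and the grasp point (between the pads) lies 164 mm ahead of it; z points along the fingers, y is the line along which they close (so a half turn about z gives the same grasp; the last joint's range is limited). The gripper opens to 87 mm and grips with 3 to 60 N. Pads are 19 mm wide; open, the fingers measure 117 mm over their backs; the gripper's body (75 mm by 190 mm) begins 51 mm behind the grasp point.
Start: joints at [1.089, 0.527, 1.433, -0, 1.181, -0.178], TCP at [0.186, 0.597, 0.405] pointing down, gripper open.
Joint ranges: [-3.08, 3.08], [-0.75, 2.2], [0.22, 2.44], [-1.43, 4.57], [0, 2.65], [-2.85, 2.85]. Speed limits (rad/s): [2.79, 2.79, 3.14, 3.14, 3.14, 3.14].

## Interface

Orientations are given as a unit quaternion [x, y, z, w].
In Python, from rig import * gives the robot as it stands.
- The arm moves only by the tool move_arm, never from a script. Its argument "commands" is a list that holds one entry, the list of rows, each a list of 6 numbers: the shift along the tool's x, y, z in units of 40 mm (1.0 is 40 mm), then the turn, a rotation vector about the tool's x, y, z in rad. A call has 1 to 12 rows; each row is the pose to reach, as a shift and turn from the pose commanded when the call began, along the tool's axes at that moment; what a row does not reach only later rows make up. A row lasts 1/8 s, in which the tool goes at most 62.5 mm and 10.7 degrees, less where a joint would pass 70% of its speed; a pose out of reach is approached as far as the arm can. A call with a gripper value outside its range is refused whole. "claw" is the closure, from -1 (fully open) to 1 (shut), so that 0 is half open, set as the call begins (left out, the last holds). The fingers move at their own pace and stop on an object; "squeeze" is the grip in N (left out, the last holds). Time passes only in rows, so rows that repeat a pose let the fingers close. It gives the time, the measured TCP pose, the force, the opening and the grip force at its end, in the units of the state.
- get_obs(): the state, without advancing time (a new reading comes with each control period).
- camera(name): name is "side" or "top"; returns a dict with "pixels" (400x640x3 uint8, blue, green, red), "range_z" (400x640 float32, m along the optical axis (not along the pixel's ray), 0 where there is no reading), "camera_matrix" (3x3 intrinsics, pixels), "extrinsics" (4x4, takes a point from world to camera coordinates). Camera axes: x right, y up, looking along -z (the intrinsics and any distortion apply to the point x, -y, -z); pixel columns grow to the right and rows downward; lengths in m; the calibration is good to about 2 mm. A picture is of the moment at which its call begins.
- hand_in(): hands the job in; it is judged then, once.
The state is a dict: "time": time; "q": joint angles; "joint_velocities": joint speeds; "joint_torque": joint torques, N m; "position": TCP position; "tool_rot": TCP orientation; "ft_force": force on the tool from outside, world axes, zero at the start; "moment": the same for the moment, N m; "grip_width": finger opening in m; "grip_force": force on a finger pad.
Only numpy, scipy, OpenCV 4.12 (cv2) and the standard library are available. Lean on these libraries where they do the work, as an engineer would, in place of code of your own. Each camera call takes 0.05 s, during which the arm holds its last target. There are 200 camera calls.

## Task

The potter's wheel speed control is stuck between two stacks of saucers: draw it straight out at least 10 cm by its front pull tab and let go of it flat on the open bench. Then take it by its narrow neck and set it fully home in the wooden holder, tab in the narrow slot and neck in the wide gap, let go, and turn the sunken trim knob so that its pointer line stands at the long centre mark. Do not shift the saucer stacks or the other loose things.

Things in the scene. Friction and masses are not known exactly. Their poses are not given: they have to be found in the camera images.
- head_center (a point): centre, half-way up (24 mm above its underside), of the grey speed control's square head, 92 x 92 x 48 mm, with a round well 70 mm across and 30 mm deep in its top. x points along the neck behind, y to its left, z up; a black pull tab sticks out in front (-x). Loose, 0.45 to 0.75 kg, its weight centred some 40 mm towards the neck: it droops if lifted by the tab.
- tab_grip (a point): point to pinch on the pull tab of the control: 77 mm in front (-x) of head_center, 24 mm above the underside. The tab is 12 mm thick (along y), sticks out 49 mm from the head's front face, and reaches from 6 to 42 mm above the underside. Axes as head_center.
- neck_grip (a point): point to grasp on the neck of the control: 82 mm behind (+x) head_center, 24 mm above the underside. The neck is 46 mm wide (along y), reaches from 46 to 118 mm behind head_center and from 2 to 44 mm above the underside. At the start a saucer stack stands close on either side of it, with no room for fingers. Axes as head_center.
- knob_grip (a point): point on the axis of the black trim knob at the height to grip, 35 mm above the control's underside, 13 mm below the rim of the well. The knob is a round fluted cylinder 20 mm across in the centre of the well, 25 mm free all round; its top is 4 mm below the rim, its 26 mm wide foot ends 23 mm above the underside.
- trim (a joint): angle of the trim knob, 0 to 4.71 rad, growing clockwise seen from above. At 2.356 the white pointer line (middle to edge of its top) points along the neck (+x), at the long wide centre mark on the head; at 0 it points 135 degrees counter-clockwise of that. Starts at 0 to 0.5. It takes some 0.03 N m and stays where left; many wrists must let go and take it again.
- holder: fixed wooden holder, origin at the centre of its underside, x the way the neck must point. Base 132 x 132 x 8 mm; fences up to 26 mm above the bench round a 106 x 106 mm pocket for the head; 28 mm slot in the front (-x) fence for the tab, 68 mm gap in the rear fence for the neck, a 36 mm wide tongue under the neck. With the control home, head_center is 32 mm above this origin.
- stack_left_mid (a point): middle, half-way up, of the stack of four saucers left of the neck, 93 mm across, 73 mm high, loose; not to be shifted
- stack_right_mid (a point): the same of the stack right of the neck; not to be shifted
- sanding_block_loose: bystander: grey abrasive block 59 x 82 x 26 mm, origin at its underside
- stilt_a_loose: bystander: white three-armed kiln stilt 53 mm across, 18 mm high, origin at its underside
- stamp_b_loose: bystander: turned wooden stamp 29 mm across, 58 mm high, standing, origin at its underside
- loop_tool_a_loose: bystander: wire loop tool 168 mm long, 10 mm thick, lying, origin at its underside
- control: the speed control as a whole; origin at the centre of the head's underside, 24 mm below head_center, axes the same

How it is judged:
By the outcome, as a careful person would: the job done as asked, in the order asked, and still so for the second after the job is handed in, with the robot touching nothing.
It also fails if it takes over 72 s, if anything falls off the work surface, if the arm or the gripper's body presses on something with over 40 N, if the wrist force passes 120 N, or if a joint passes its speed limit or range.

## Working session

There is one attempt and no reset: what is moved stays moved. The work goes in short steps, Python scripts to look and compute and a tool call to move; the robot and the scene stay as the last step left them, time stands still between calls to the robot, and variables do not carry over. Pictures are saved under pics/ and viewed, at most 10 in all, crops included, and the job is handed in when it is done.

Besides the shell and the picture viewer there is one more tool, called after "Emit:" as name(argument=value, ...), one argument or row to a line, values as JSON. move_arm: Moves the arm, as the interface text tells. Its arguments: {"type":"object","properties":{"commands":{"type":"array","items":{"type":"array","items":{"type":"array","items":{"type":"number"}}}},"claw":{"type":"number"},"squeeze":{"type":"number"}},"required":["commands"]}

```bash
mkdir -p pics; cat > h.py <<'E'
from rig import *
import numpy as np, cv2
from scipy.spatial.transform import Rotation as R
def snap(n):
    c=camera(n); np.savez('/tmp/%s.npz'%n,**c); return c
def load(n): return dict(np.load('/tmp/%s.npz'%n))
def cloud(c):
    K=c['camera_matrix'];E=c['extrinsics'];z=c['range_z']
    v,u=np.mgrid[:z.shape[0],:z.shape[1]]
    p=np.stack([(u-K[0,2])/K[0,0]*z,-(v-K[1,2])/K[1,1]*z,-z],-1)
    return (p-E[:3,3])@E[:3,:3]   # world
def proj(c,P):
    K=c['camera_matrix'];E=c['extrinsics'];p=np.atleast_2d(P)@E[:3,:3].T+E[:3,3]
    return np.stack([K[0,0]*p[:,0]/-p[:,2]+K[0,2],K[1,1]*-p[:,1]/-p[:,2]+K[1,2]],-1)
E
python3 - <<'E'
from h import *
for n in('top','side'):
    c=snap(n); cv2.imwrite('pics/%s0.png'%n,c['pixels']); E=c['extrinsics']
    print(n,list(c),c['camera_matrix'].round(1).tolist(),(-E[:3,:3].T@E[:3,3]).round(3),E[:3,:3].round(2).tolist())
o=get_obs();print(o)
E
```

```text
top ['pixels', 'range_z', 'camera_matrix', 'extrinsics'] [[419.5, 0.0, 319.5], [0.0, 419.5, 198.3], [0.0, 0.0, 1.0]] [ 0.31  -0.068  1.249] [[-0.0, -1.0, -0.0], [0.98, -0.0, 0.2], [-0.2, -0.0, 0.98]]
side ['pixels', 'range_z', 'camera_matrix', 'extrinsics'] [[441.6, 0.0, 333.2], [0.0, 441.6, 199.4], [0.0, 0.0, 1.0]] [-0.01  -0.994  0.686] [[0.87, -0.49, -0.01], [0.26, 0.43, 0.86], [-0.42, -0.75, 0.51]]
{'time': 0.1, 'q': array([ 1.08950671e+00,  5.28380596e-01,  1.43378057e+00,  3.17493154e-05,
        1.18136382e+00, -1.78471986e-01]), 'joint_velocities': array([ 1.75698751e-03, -1.88984671e-03, -2.98057458e-03, -6.23781905e-05,
        5.18181974e-04,  1.09438084e-04]), 'joint_torque': array([-5.77553728e-04, -4.40981913e+01, -1.77149534e+01,  6.34610653e-02,
        5.34627226e-02, -4.23770655e-05]), 'position': array([0.18618976, 0.59630256, 0.40386255]), 'tool_rot': array([ 1.50836881e-01,  9.88558193e-01, -9.09316714e-04, -3.26859348e-04]), 'ft_force': array([-0.04703862,  0.26469607, -0.46915776]), 'moment': array([-0.00722571,  0.01941992,  0.02644864]), 'grip_force': 0.0, 'grip_width': 0.0868502257430063}
```

View pics/top0.png

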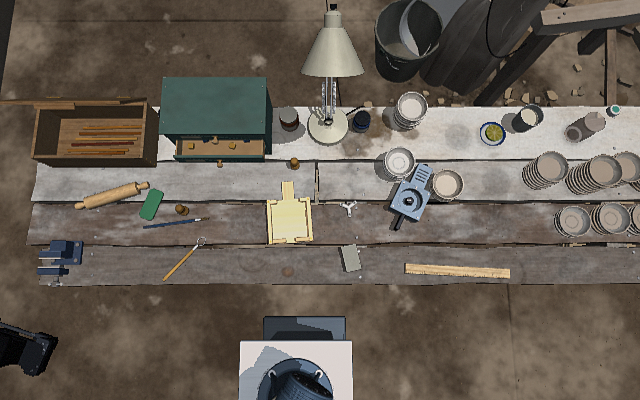

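View pics/side0.png

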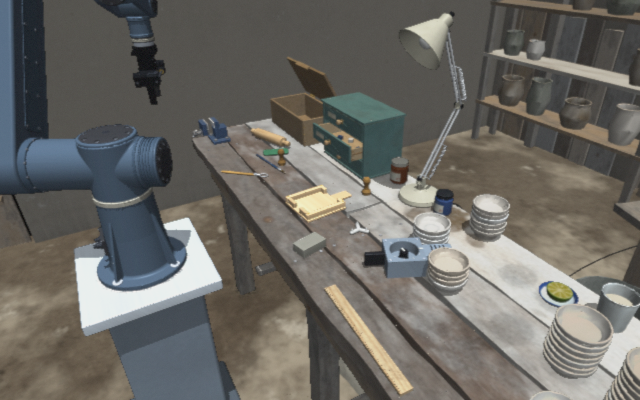

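The top view shows the control at about (410,195), with its tab at (396,222) and stacks at (398,163) and (446,185). The holder is at (290,218), the stilt at (348,209) and the sanding block at (350,258). Next I enlarge this area and measure.

```bash
python3 - <<'E'
from h import *
c=load('top');im=c['pixels'][140:290,260:470]
cv2.imwrite('pics/crop1.png',cv2.resize(im,None,fx=3.8,fy=3.8,interpolation=cv2.INTER_CUBIC))
P=cloud(c)
# height map based stats
b=P[...,2]
def box(m): 
    q=P[m][:,:2].astype(np.float32); return cv2.minAreaRect(q), len(q)
v,u=np.mgrid[:400,:640]
reg=lambda u0,u1,v0,v1:(u>u0)&(u<u1)&(v>v0)&(v<v1)
print('bench z',np.median(b[reg(300,340,240,250)]), 'ctl top',np.median(b[reg(400,420,178,186)]))
m=reg(380,440,155,235)&(b>.040)&(b<.054); 
n,l,s,ce=cv2.connectedComponentsWithStats(m.astype(np.uint8))
for i in range(1,n):
    if s[i,4]>40: print('ctl',s[i],box(l==i), np.median(b[l==i]))
for nm,r in(('L',reg(375,420,140,182)),('R',reg(425,470,160,205))):
    m=r&(b>.058)&(b<.09);q=P[m];print(nm,cv2.minEnclosingCircle(q[:,:2].astype(np.float32)),q[:,2].max())
m=reg(255,320,175,250)&(b>.018)&(b<.034); print('holder fence',box(m))
m=reg(255,320,175,250)&(b>.005)&(b<.034); print('holder all',box(m))
m=reg(330,370,240,275)&(b>.02)&(b<.04);print('block',box(m))
m=reg(330,365,195,225)&(b>.008);print('stilt',box(m))
for x in np.arange(0.2,.8,.02):pass
E
```

```text
bench z -0.0015402687082214353 ctl top 0.04435791791820492
ctl [388 156  22  18 234] (((0.6553099155426025, -0.3017142117023468), (0.052937742322683334, 0.06210274621844292), 1.5526365041732788), 234) 0.0519279611293344
ctl [389 163  44  67 949] (((0.56076580286026, -0.3377724587917328), (0.09231207519769669, 0.2105664610862732), 63.40435028076172), 949) 0.04595573679015071
L ((0.6596540808677673, -0.3014577627182007), 0.04676901921629906) 0.07753210436652755
R ((0.5918236970901489, -0.43717724084854126), 0.04634479805827141) 0.07840203394255109
holder fence (((0.4946444630622864, 0.022998783737421036), (0.1299755573272705, 0.13063468039035797), 4.886782169342041), 522)
holder all (((0.520133376121521, 0.029020018875598907), (0.18942993879318237, 0.21933138370513916), 89.88751220703125), 2002)
block (((0.38409554958343506, -0.15719224512577057), (0.07487928122282028, 0.0451570525765419), 12.247761726379395), 399)
stilt (((0.4400308132171631, -0.10294704139232635), (0.04526093602180481, 0.2655665874481201), 65.39691925048828), 73)
```

View pics/crop1.png

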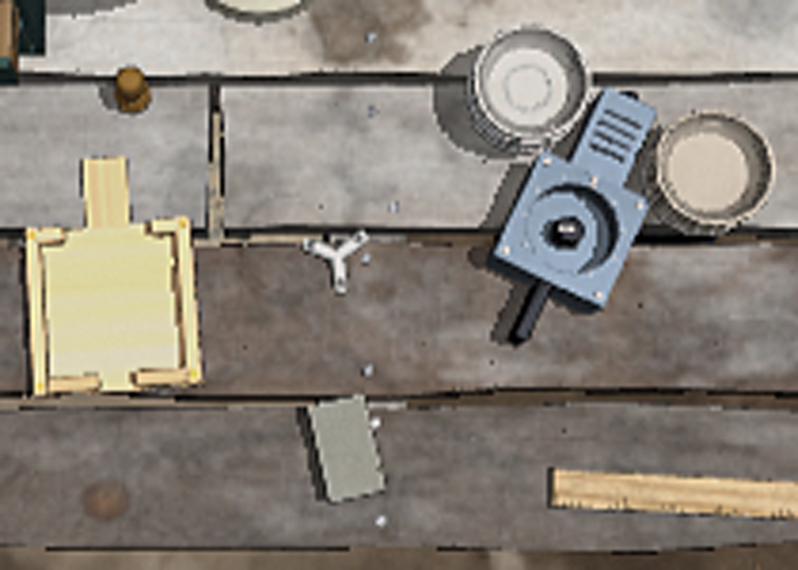

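The crop shows the tab tip at (518,340) and the neck end at (622,95). The knob pointer is dark on this view. The holder's tongue at (105,190) points away from the robot, with a yaw of about +5°. Now I plan the approach.

```bash
cat >> h.py <<'E'
def plan(*tgts):
    """each (x,y,z of grasp point, world yaw of tool y in deg) -> row from present pose"""
    o=get_obs();R0=R.from_quat(o['tool_rot']);p=o['position']
    print('t',round(o['time'],2),'grasp',(p+R0.apply([0,0,.164])).round(4),'yaw',np.degrees(np.arctan2(*R0.as_matrix()[[1,0],1])).round(2),'w',round(o['grip_width'],4),'q6',o['q'][5].round(2))
    for x,y,z,a in tgts:
        a=np.radians(a);Y=np.array([np.cos(a),np.sin(a),0]);Z=np.array([0,0,-1.]);M=np.c_[np.cross(Y,Z),Y,Z]
        s=R0.inv().apply(np.array([x,y,z])+[0,0,.164]-p)/.04
        print(s.round(3).tolist(),(R0.inv()*R.from_matrix(M)).as_rotvec().round(4).tolist())
E
python3 - <<'E'
from h import *
c=load('top');P=cloud(c);b=P[...,2]
# head centre check from well/knob: tops
v,u=np.mgrid[:400,:640]
m=(u>380)&(u<440)&(v>155)&(v<235)&(b>.040)&(b<.05)
q=P[m][:,:2];d=np.array([.894,-.448]);n=np.array([.448,.894]);r=q-[.5505,-.3326]
h=np.c_[r@d,r@n]
print('tab n',h[h[:,0]<-.055].mean(0),np.ptp(h[h[:,0]<-.055][:,1]),'neck n',h[(h[:,0]>.06)&(h[:,0]<.11)].mean(0),'head lat',np.percentile(h[abs(h[:,0])<.04][:,1],[0,1,99,100]),'x',h[:,0].min(),h[:,0].max())
plan((.45,.2,.2,70),(.482,-.298,.14,63.4))
E
```

```text
tab n [-0.07372834 -0.00015797] 0.010608971352420712 neck n [0.08254938 0.01122342] head lat [-0.07505769 -0.04565055  0.06716498  0.08643568] x -0.09378357896254097 0.11677632581144523
t 0.1 grasp [0.186  0.596  0.2399] yaw 72.65 w 0.0869 q6 -0.18
[-9.25, -7.488, 1.007] [-0.0019, -0.0003, 0.0462]
[-13.727, -19.13, 2.528] [-0.0019, -0.0002, 0.1614]
```

Emit:
move_arm(
  commands=[
    [[-9.25,-7.49,1.0,0,0,0.046],[-9.25,-7.49,1.0,0,0,0.046],[-9.25,-7.49,1.0,0,0,0.046],[-9.25,-7.49,1.0,0,0,0.046],[-9.25,-7.49,1.0,0,0,0.046],[-9.25,-7.49,1.0,0,0,0.046],[-9.25,-7.49,1.0,0,0,0.046],[-13.73,-19.13,2.53,0,0,0.161],[-13.73,-19.13,2.53,0,0,0.161],[-13.73,-19.13,2.53,0,0,0.161],[-13.73,-19.13,2.53,0,0,0.161],[-13.73,-19.13,2.53,0,0,0.161]],
  ],
  claw=-1,
)

```text
time: 1.6
position: [0.4595, -0.077, 0.3303]
tool_rot: [0.23, 0.973, 0.0, 0.0]
ft_force: [0.3, 0.9, -0.1]
grip_width: 0.0867
grip_force: 0.0
```

```bash
python3 - <<'E'
from h import *
plan((.482,-.298,.14,63.4),(.482,-.298,.025,63.4))
print(get_obs()['ft_force'])
E
```

```text
t 1.6 grasp [ 0.4595 -0.077   0.1663] yaw 63.41 w 0.0867 q6 -1.51
[-2.976, -4.688, 0.657] [0.0002, 0.0001, 0.0002]
[-2.976, -4.689, 3.532] [0.0002, 0.0001, 0.0002]
[ 0.27066991  0.89678797 -0.05009705]
```

Emit:
move_arm(
  commands=[
    [[-2.98,-4.69,0.66,0,0,0],[-2.98,-4.69,0.66,0,0,0],[-2.98,-4.69,0.66,0,0,0],[-2.98,-4.69,0.66,0,0,0],[-2.98,-4.69,0.66,0,0,0],[-2.98,-4.69,0.66,0,0,0]],
  ],
)

```text
time: 2.35
position: [0.4817, -0.2953, 0.3037]
tool_rot: [0.23, 0.973, 0.001, -0.001]
ft_force: [0.3, -0.4, -0.4]
grip_width: 0.0868
grip_force: 0.0
```

```bash
python3 - <<'E'
from h import *
plan((.482,-.298,.06,63.4),(.482,-.298,.025,63.4))
c=snap('side'); cv2.imwrite('pics/side1.png',cv2.resize(c['pixels'][180:320,320:500],None,fx=4,fy=4,interpolation=cv2.INTER_CUBIC))
print(proj(c,[[.482,-.298,.025],[.5505,-.3326,.048]]))
E
```

```text
t 2.35 grasp [ 0.4815 -0.295   0.1397] yaw 63.41 w 0.0868 q6 -1.85
[-0.041, -0.06, 1.993] [0.001, -0.0023, 0.0002]
[-0.043, -0.061, 2.868] [0.001, -0.0023, 0.0002]
[[371.72610466 257.08364794]
 [403.9412855  248.10353715]]
```

View pics/side1.png

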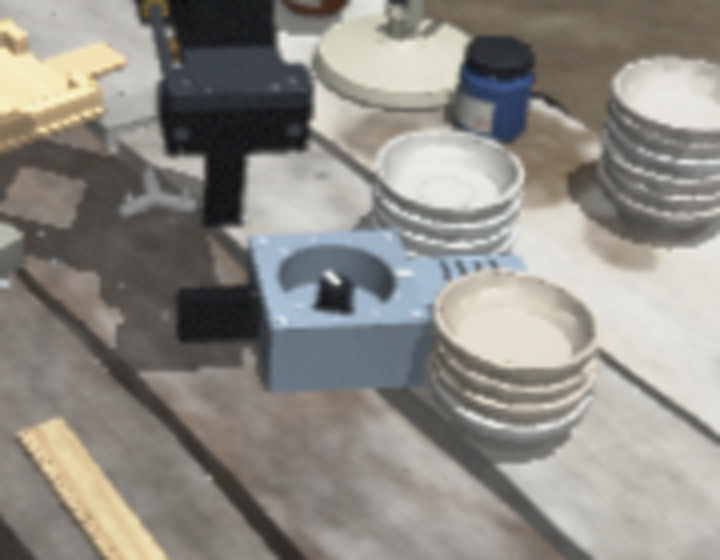

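Tab (crop 180–255, 290–340) and knob (333,285) agree with the projected estimates. I lower the gripper now.

Emit:
move_arm(
  commands=[
    [[-0.02,-0.02,1.0,0,0,0],[-0.02,-0.02,1.8,0,0,0],[-0.02,-0.02,2.3,0,0,0],[-0.02,-0.02,2.7,0,0,0],[-0.02,-0.02,2.85,0,0,0],[-0.02,-0.02,2.85,0,0,0]],
  ],
)

```text
time: 3.15
position: [0.4828, -0.2968, 0.1903]
tool_rot: [0.23, 0.973, 0.0, -0.0]
ft_force: [-0.4, -0.4, 0.2]
grip_width: 0.0871
grip_force: 0.0
```

```bash
python3 - <<'E'
from h import *
plan((.482,-.298,.025,63.4))
E
```

```text
t 3.15 grasp [ 0.4827 -0.2968  0.0263] yaw 63.46 w 0.0871 q6 -1.86
[0.004, -0.035, 0.033] [0.0, -0.0, 0.001]
```

Emit:
move_arm(
  commands=[
    [[0,-0.03,0.02,0,0,0],[0,-0.03,0.02,0,0,0],[0,-0.03,0.02,0,0,0],[0,-0.03,0.02,0,0,0],[0,-0.03,0.02,0,0,0],[0,-0.03,0.02,0,0,0],[0,-0.03,0.02,0,0,0],[0,-0.03,0.02,0,0,0]],
  ],
  claw=1,
  squeeze=25,
)

```text
time: 4.15
position: [0.4821, -0.2982, 0.1894]
tool_rot: [0.23, 0.973, -0.0, -0.0]
ft_force: [0.0, -0.1, -0.4]
grip_width: 0.015
grip_force: 0.1
```

```bash
python3 - <<'E'
from h import *
o=get_obs();print(o['ft_force'],o['grip_force'])
d=np.array([.894,-.448]);p=np.array([.482,-.298])-.115*d
plan((*p,.0258,63.4))
E
```

```text
[ 0.0314784  -0.11031713 -0.44547936] 0.1421690309916812
t 4.15 grasp [ 0.4821 -0.2982  0.0254] yaw 63.43 w 0.015 q6 -1.86
[2.879, 0.007, -0.01] [-0.0, -0.0, 0.0005]
```

Emit:
move_arm(
  commands=[
    [[0,0,0,0,0,0],[0,0,0,0,0,0],[0,0,0,0,0,0],[0,0,0,0,0,0],[0.1,0,0,0,0,0],[0.25,0,0,0,0,0],[0.45,0,0,0,0,0],[0.7,0,0,0,0,0]],
  ],
)

```text
time: 5.15
position: [0.4566, -0.2853, 0.1895]
tool_rot: [0.23, 0.973, -0.0, 0.0]
ft_force: [2.4, -1.4, 0.1]
grip_width: 0.0119
grip_force: 25.0
```

```bash
python3 - <<'E'
from h import *
o=get_obs();print(o['ft_force'],o['grip_force'],o['moment'])
d=np.array([.894,-.448]);p=np.array([.482,-.298])-.117*d
plan((*p,.0254,63.4))
E
```

```text
[ 2.39090554 -1.36835693  0.12591157] 24.971427926793694 [-0.13116008 -0.27728643  0.00598612]
t 5.15 grasp [ 0.4567 -0.2854  0.0255] yaw 63.44 w 0.0119 q6 -1.87
[2.215, 0.004, 0.001] [-0.0001, 0.0004, 0.0008]
```

Drawing nicely: 2.8 N of drag and a firm grip.

Emit:
move_arm(
  commands=[
    [[0.25,0,0,0,0,0],[0.5,0,0,0,0,0],[0.75,0,0,0,0,0],[1.0,0,0,0,0,0],[1.25,0,0,0,0,0],[1.5,0,0,0,0,0],[1.75,0,0,0,0,0],[1.95,0,0,0,0,0],[2.1,0,0,0,0,0],[2.2,0,0,0,0,0],[2.2,0,0,0,0,0],[2.2,0,0,0,0,0]],
  ],
)

```text
time: 6.65
position: [0.3779, -0.246, 0.1894]
tool_rot: [0.23, 0.973, 0.0, -0.001]
ft_force: [-0.6, -0.8, 0.5]
grip_width: 0.0117
grip_force: 25.0
```

```bash
python3 - <<'E'
from h import *
o=get_obs();print(o['ft_force'],o['grip_force'],o['moment'])
plan()
E
```

```text
[-0.58077877 -0.76309879  0.48017089] 24.96526422444731 [-0.14415332  0.13814442 -0.04254228]
t 6.65 grasp [ 0.3777 -0.2458  0.0254] yaw 63.43 w 0.0117 q6 -1.93
```

Emit:
move_arm(
  commands=[
    [[0,0,0,0,0,0],[0,0,0,0,0,0],[0,0,0,0,0,0],[0,0,0,0,0,0],[0,0,0,0,0,0],[0,0,-0.5,0,0,0],[0,0,-1.2,0,0,0],[0,0,-2.2,0,0,0],[0,0,-3.2,0,0,0],[-2,0,-3.2,0,0,0],[-4.2,0,-3.2,0,0,0],[-4.2,0,-3.2,0,0,0]],
  ],
  claw=0.1,
)

```text
time: 8.15
position: [0.5307, -0.3225, 0.318]
tool_rot: [0.23, 0.973, -0.001, 0.001]
ft_force: [0.5, -0.2, 0.0]
grip_width: 0.0393
grip_force: 0.0
```

```bash
python3 - <<'E'
from h import *
c=snap('side'); cv2.imwrite('pics/side2.png',cv2.resize(c['pixels'][180:320,290:490],None,fx=4,fy=4,interpolation=cv2.INTER_CUBIC))
g=np.array([.3777,-.2458]);d=np.array([.894,-.448]);
print('neck,head',g+.159*d,g+.077*d)
print(proj(c,[[*(g),.025],[*(g+.077*d),.048],[*(g+.159*d),.044]]))
plan((*(g+.161*d),.12,63.4),(*(g+.161*d),.026,63.4))
E
```

```text
neck,head [ 0.519846 -0.317032] [ 0.446538 -0.280296]
[[323.43284143 259.20649398]
 [355.47513688 250.13912958]
 [389.5706364  250.01599798]]
t 8.2 grasp [ 0.5361 -0.3262  0.1543] yaw 63.44 w 0.0393 q6 -1.83
[0.378, 0.016, 0.852] [-0.002, 0.0116, 0.0007]
[0.405, 0.021, 3.202] [-0.002, 0.0116, 0.0007]
```

View pics/side2.png

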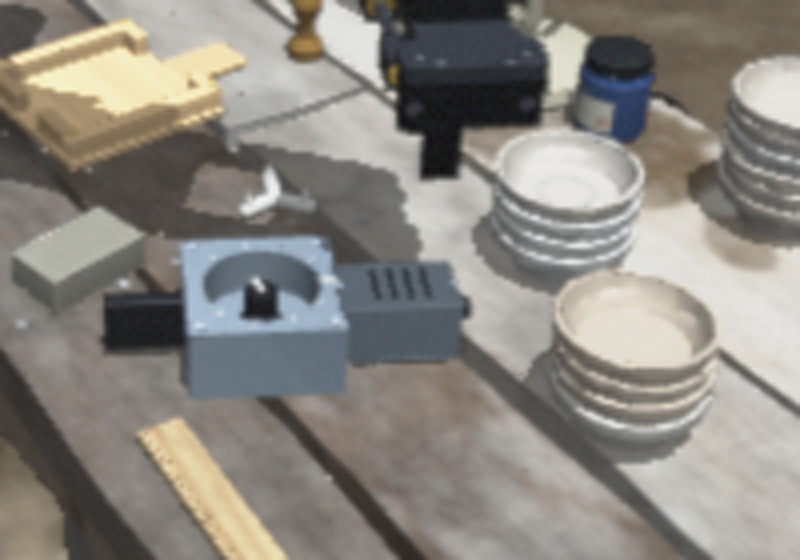

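The control lies flat and free in front of the stacks, with the neck at (400,300). The stacks and the stilt are undisturbed. Next I open and go down on the neck.

Emit:
move_arm(
  commands=[
    [[0.18,0,0,0,0,0],[0.18,0,0.4,0,0,0],[0.18,0,0.9,0,0,0],[0.18,0,1.3,0,0,0],[0.18,0,1.3,0,0,0],[0.18,0,1.3,0,0,0],[0.18,0,1.9,0,0,0],[0.18,0,2.5,0,0,0],[0.18,0,2.9,0,0,0],[0.18,0,3.15,0,0,0],[0.18,0,3.15,0,0,0]],
  ],
  claw=-1,
)

```text
time: 9.57
position: [0.5221, -0.3182, 0.191]
tool_rot: [0.23, 0.973, 0.0, -0.0]
ft_force: [-0.4, 0.1, 0.2]
grip_width: 0.0871
grip_force: 0.0
```

```bash
python3 - <<'E'
from h import *
plan((.5216,-.3179,.026,63.4))
E
```

```text
t 9.57 grasp [ 0.522  -0.3182  0.027 ] yaw 63.43 w 0.0871 q6 -1.84
[0.015, 0.002, 0.026] [0.0002, -0.0007, 0.0005]
```

Emit:
move_arm(
  commands=[
    [[0,0,0.02,0,0,0],[0,0,0.02,0,0,0],[0,0,0.02,0,0,0],[0,0,0.02,0,0,0],[0,0,0.02,0,0,0],[0,0,0.02,0,0,0],[0,0,0.02,0,0,0],[0,0,0.02,0,0,0]],
  ],
  claw=1,
  squeeze=55,
)

```text
time: 10.58
position: [0.5222, -0.3184, 0.1907]
tool_rot: [0.23, 0.973, -0.0, 0.0]
ft_force: [-0.1, -0.7, 1.5]
grip_width: 0.0461
grip_force: 55.0
```

```bash
python3 - <<'E'
from h import *
o=get_obs();print(o['ft_force'],o['grip_force'],o['moment'])
plan()
# refine the holder from fresh top view
c=load('top');P=cloud(c);b=P[...,2];v,u=np.mgrid[:400,:640]
reg=(u>255)&(u<325)&(v>170)&(v<250)
m=reg&(b>.017)&(b<.035)
q=P[m][:,:2].astype(np.float32);(cx,cy),wh,a=cv2.minAreaRect(q);print('fence',cx,cy,wh,a,np.median(b[m]))
m2=reg&(b>.003)&(b<.035);q2=P[m2][:,:2]
a=np.radians(a if a<45 else a-90)
for aa in (a,a+.02,a-.02,a+.04,a-.04):
    d=np.array([np.cos(aa),np.sin(aa)]);n=np.array([-d[1],d[0]]);h=np.c_[(q-[cx,cy])@d,(q-[cx,cy])@n]
    L=h[(h[:,1]>.045)];Rr=h[h[:,1]<-.045]
    print(np.degrees(aa).round(2),np.percentile(h,[0.5,1,99,99.5],0).round(4).tolist(),'slopes',np.polyfit(L[:,0],L[:,1],1)[0].round(4),np.polyfit(Rr[:,0],Rr[:,1],1)[0].round(4))
    if aa==a:
        h2=np.c_[(q2-[cx,cy])@d,(q2-[cx,cy])@n];t=h2[(h2[:,0]>.075)&(h2[:,0]<.12)&(abs(h2[:,1])<.04)]
        print('tongue',t[:,1].min(),t[:,1].max(),t[:,1].mean(),np.polyfit(t[:,0],t[:,1],1),t[:,0].max())
c2=c['pixels'][165:250,260:325];cv2.imwrite('pics/holder.png',cv2.resize(c2,None,fx=7,fy=7,interpolation=cv2.INTER_CUBIC))
E
```

```text
[-0.10466387 -0.73244163  1.51730472] 54.9994414485991 [-0.04540986 -0.00680008 -0.00502987]
t 10.57 grasp [ 0.5222 -0.3184  0.0267] yaw 63.43 w 0.0461 q6 -1.84
fence 0.4946519136428833 0.022989854216575623 (0.13014358282089233, 0.13048936426639557) 4.788122653961182 0.025473721846987207
4.79 [[-0.0649, -0.0649], [-0.0648, -0.0648], [0.0641, 0.0642], [0.0646, 0.0645]] slopes -0.006 -0.0025
tongue -0.038135859740147264 0.0394012179622415 -0.00012552717155861723 [-0.03982752  0.0037385 ] 0.1192525337934028
5.93 [[-0.0658, -0.0656], [-0.0654, -0.0651], [0.0644, 0.0646], [0.0655, 0.0651]] slopes -0.0128 -0.0135
3.64 [[-0.065, -0.0652], [-0.0647, -0.0649], [0.0636, 0.0643], [0.0648, 0.0648]] slopes 0.0096 0.0108
7.08 [[-0.0668, -0.0664], [-0.066, -0.0659], [0.0653, 0.0653], [0.0665, 0.0659]] slopes -0.0259 -0.0258
2.5 [[-0.0659, -0.0661], [-0.0658, -0.0658], [0.064, 0.0644], [0.0661, 0.0653]] slopes 0.0222 0.021
```

View pics/holder.png

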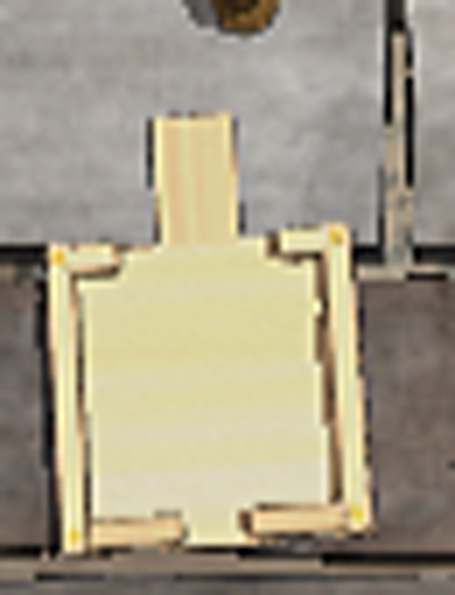

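The holder's pocket, with the tab slot at crop (213,530) and the rear gap at (195,245), matches the fit: centre (0.495, 0.023), yaw 4.6°. Now I lift.

Emit:
move_arm(
  commands=[
    [[0,0,-0.1,0,0,0],[0,0,-0.3,0,0,0],[0,0,-0.6,0,0,0],[0,0,-1.0,0,0,0],[0,0,-1.5,0,0,0],[0,0,-2.0,0,0,0],[0,0,-2.4,0,0,0],[0,0,-2.6,0,0,0],[0,0,-2.6,0,0,0]],
  ],
)

```text
time: 11.7
position: [0.5222, -0.3183, 0.2953]
tool_rot: [0.23, 0.973, -0.0, 0.001]
ft_force: [-0.5, -0.7, -5.6]
grip_width: 0.0456
grip_force: 55.0
```

```bash
python3 - <<'E'
from h import *
o=get_obs();print(o['ft_force'],o['grip_force'],o['moment'])
plan((.579,.0298,.13,94.6))
E
```

```text
[-0.5123007  -0.71751502 -5.6497235 ] 54.999197870492935 [-0.12669683 -0.23617242  0.04383196]
t 11.7 grasp [ 0.5223 -0.3184  0.1313] yaw 63.43 w 0.0456 q6 -1.84
[2.623, 8.418, 0.027] [-0.0007, 0.0011, -0.5441]
```

Emit:
move_arm(
  commands=[
    [[0.08,0.25,0,0,0,-0.02],[0.26,0.84,0,0,0,-0.05],[0.52,1.68,0,0,0,-0.11],[0.84,2.7,0,0,0,-0.17],[1.18,3.8,0,0,0,-0.245],[1.52,4.9,0,0,0,-0.315],[1.84,5.9,0,0,0,-0.38],[2.1,6.74,0,0,0,-0.436],[2.34,7.5,0,0,0,-0.485],[2.52,8.08,0,0,0,-0.525],[2.62,8.42,0,0,0,-0.544],[2.62,8.42,0,0,0,-0.544]],
  ],
)

```text
time: 13.2
position: [0.5786, 0.0314, 0.2943]
tool_rot: [-0.041, 0.999, 0.0, -0.001]
ft_force: [0.6, 0.4, -4.8]
grip_width: 0.0456
grip_force: 55.0
```

```bash
python3 - <<'E'
from h import *
o=get_obs();print(o['ft_force'],o['moment'])
plan((.579,.0298,.06,94.6),(.579,.0298,.0347,94.6))
c=snap('side'); cv2.imwrite('pics/side3.png',cv2.resize(c['pixels'][130:260,230:410],None,fx=4,fy=4,interpolation=cv2.INTER_CUBIC))
E
```

```text
[ 0.55652413  0.40562282 -4.78104288] [ 0.03098423 -0.21235318 -0.03443813]
t 13.2 grasp [0.5785 0.0314 0.1303] yaw 94.74 w 0.0456 q6 -1.79
[-0.008, -0.041, 1.757] [0.0001, -0.001, 0.0025]
[-0.008, -0.041, 2.39] [0.0001, -0.001, 0.0025]
```

View pics/side3.png

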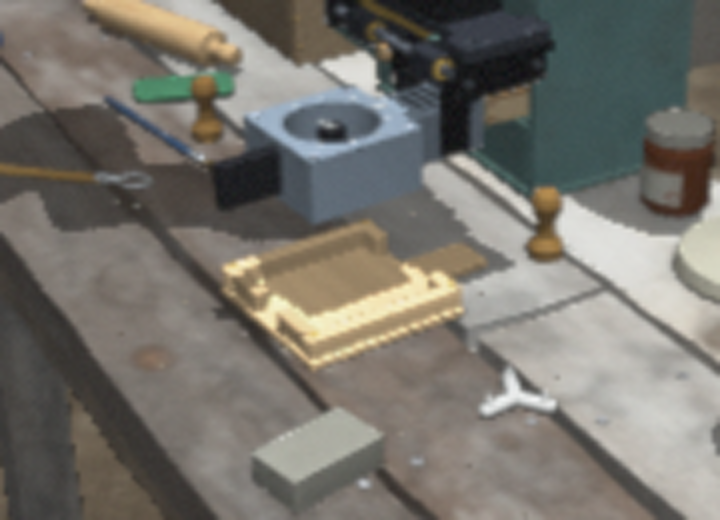

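The control hangs level above the holder (head at (335,150), holder at (340,290)). I lower it in stages.

Emit:
move_arm(
  commands=[
    [[0,-0.03,0.3,0,0,0],[0,-0.03,0.7,0,0,0],[0,-0.03,1.1,0,0,0],[0,-0.03,1.4,0,0,0],[0,-0.03,1.6,0,0,0],[0,-0.03,1.75,0,0,0],[0,-0.03,1.75,0,0,0]],
  ],
)

```text
time: 14.12
position: [0.5791, 0.0287, 0.2243]
tool_rot: [-0.04, 0.999, 0.0, -0.0]
ft_force: [0.0, 0.4, -5.7]
grip_width: 0.0457
grip_force: 55.0
```

```bash
python3 - <<'E'
from h import *
o=get_obs();print(o['ft_force'],o['moment'])
plan((.579,.0298,.0347,94.6))
c=snap('top');P=cloud(c);b=P[...,2];v,u=np.mgrid[:400,:640]
m=(u>255)&(u<325)&(v>170)&(v<260)
import sys
q=P[m&(b>.062)&(b<.095)];d=np.array([np.cos(.08),np.sin(.08)]);n=np.array([-d[1],d[0]])
h=np.c_[(q[:,:2]-[.4947,.023])@d,(q[:,:2]-[.4947,.023])@n,q[:,2]]
t=h[h[:,0]<-.055];k=h[abs(h[:,0])<.044];k=k[(abs(k[:,1])<.05)&(k[:,2]<.09)]
print('tab',t[:,:2].mean(0),t[:,0].min(),len(t),'head lat',np.percentile(k[:,1],[1,99]),'ht',np.polyfit(k[:,0],k[:,2],1))
cv2.imwrite('pics/top4.png',cv2.resize(c['pixels'][165:265,240:340],None,fx=5,fy=5,interpolation=cv2.INTER_CUBIC))
E
```

```text
[ 0.04674962  0.39562717 -5.71565682] [ 0.04402338 -0.24758987  0.01650524]
t 14.12 grasp [0.5791 0.0287 0.0603] yaw 94.6 w 0.0457 q6 -1.79
[0.001, 0.028, 0.639] [0.0001, -0.0005, -0.0]
tab [-0.07605533 -0.00043926] -0.09541575275290903 66 head lat [-0.0459863   0.03719256] ht [-0.01397448  0.07996919]
```

View pics/top4.png

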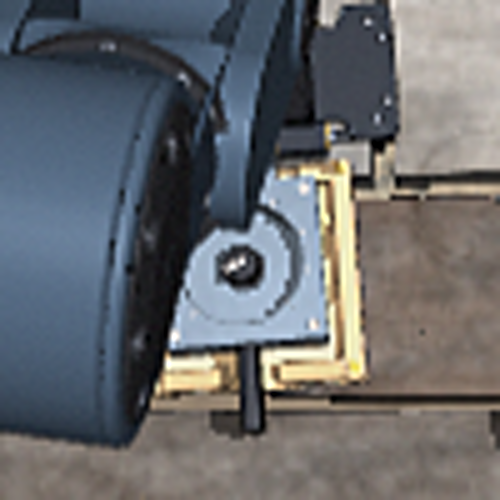

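The tab (255,390) sits over the slot and the head is square inside the fences. I lower it home.

Emit:
move_arm(
  commands=[
    [[0,0.02,0.15,0,0,0],[0,0.02,0.3,0,0,0],[0,0.02,0.42,0,0,0],[0,0.02,0.52,0,0,0],[0,0.02,0.6,0,0,0],[0,0.02,0.64,0,0,0],[0,0.02,0.64,0,0,0]],
  ],
)

```text
time: 15.05
position: [0.5791, 0.0294, 0.199]
tool_rot: [-0.04, 0.999, 0.0, -0.0]
ft_force: [-0.6, -0.2, -4.9]
grip_width: 0.0456
grip_force: 55.0
```

```bash
python3 - <<'E'
from h import *
o=get_obs();print(o['ft_force'],o['moment'])
plan((.579,.0298,.0347,94.6))
E
```

```text
[-0.59624062 -0.21394033 -4.93963479] [ 0.04536449 -0.10332267 -0.03746629]
t 15.05 grasp [0.579  0.0294 0.035 ] yaw 94.6 w 0.0456 q6 -1.79
[0.001, 0.009, 0.008] [0.0, -0.0003, -0.0]
```

Nearly touching; I ease it down another 1.5 mm and release.

Emit:
move_arm(
  commands=[
    [[0,0.0,0.02,0,0,0],[0,0.0,0.04,0,0,0],[0,0,0.04,0,0,0]],
  ],
)

```text
time: 15.42
position: [0.5791, 0.0295, 0.1985]
tool_rot: [-0.04, 0.999, -0.0, 0.0]
ft_force: [-2.7, 0.6, 5.1]
grip_width: 0.0454
grip_force: 55.0
```

Emit:
move_arm(
  commands=[
    [[0,0.0,0,0,0,0],[0,0.0,0,0,0,0],[0,0,0,0,0,0],[0,0,0,0,0,0],[0,0,0,0,0,0],[0,0,-0.4,0,0,0],[0,0,-1.0,0,0,0],[0,0,-1.8,0,0,0],[0,0,-2.3,0,0,0],[0,0,-2.3,0,0,0],[0,0,-2.3,0,0,0]],
  ],
  claw=-0.5,
)

```text
time: 16.8
position: [0.5788, 0.0295, 0.2893]
tool_rot: [-0.04, 0.999, 0.0, -0.0]
ft_force: [-0.7, 0.2, -1.0]
grip_width: 0.0653
grip_force: 0.0
```

```bash
python3 - <<'E'
from h import *
c=snap('top');d,cs=None,snap('side')
P=cloud(cs);b=P[...,2]
q=P[(b>.05)&(b<.06)];q=q[(abs(q[:,0]-.5)<.12)&(abs(q[:,1]-.03)<.07)]
print(cv2.minAreaRect(q[:,:2].astype(np.float32)),np.median(q[:,2]))
print('proj head top',proj(cs,[[.4947,.023,.056],[.4947,.023,.052],[.4947+.0997*.09,.023+.01,.052]])-[230,130])
cv2.imwrite('pics/side5.png',cv2.resize(cs['pixels'][140:230,260:380],None,fx=6.5,fy=6.5,interpolation=cv2.INTER_CUBIC))
plan((.4947,.023,.12,94.6))
E
```

```text
((0.510549783706665, 0.0216483473777771), (0.1970391720533371, 0.09700331091880798), 4.507153034210205) 0.054100267154453034
proj head top [[84.45029209 59.11326038]
 [84.49815915 60.30161547]
 [85.62179149 58.12887922]]
t 16.9 grasp [0.5783 0.0295 0.1245] yaw 94.59 w 0.0653 q6 -1.79
[2.105, 0.007, 0.117] [0.0005, -0.0019, -0.0002]
```

View pics/side5.png

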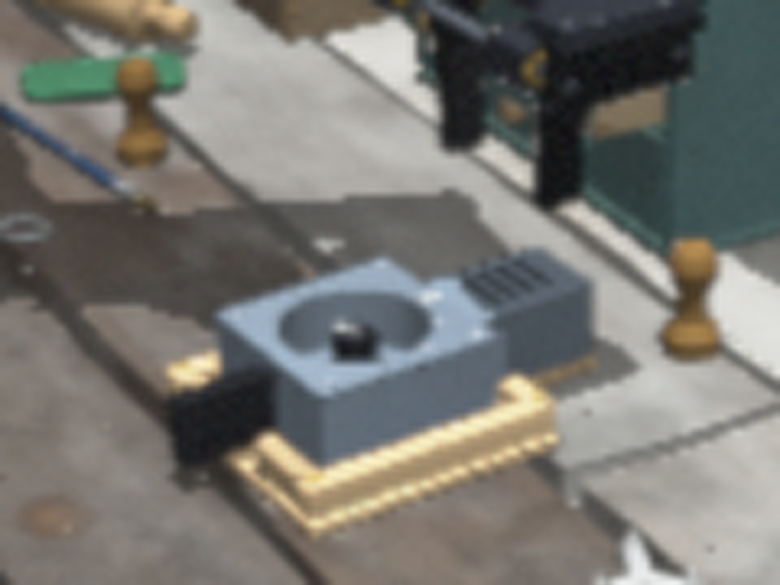

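The control sits home: the head is between the fences, the tab in the slot at (220,410) and the neck on the tongue. The knob is at (353,335), and its white pointer shows near (345,322). Now the pointer numbers.

```bash
cat >> h.py <<'E'
def pointer(names=('side','top'),xy=(.4947,.0227),z=.052,yaw=4.6,show=True):
    for n in names:
        c=load(n);g=c['pixels'].astype(float).mean(2)
        # orthorectify knob top plane to 0.5 mm/px in control axes (up=+x neck, left=+y)
        r=np.arange(-16,16.1,.5)/1000;a=np.radians(yaw);d=np.array([np.cos(a),np.sin(a)]);e=np.array([-d[1],d[0]])
        X,Y=np.meshgrid(r[::-1],r[::-1],indexing='ij')
        W=np.array(xy)+X[...,None]*d+Y[...,None]*e
        W=np.concatenate([W,np.full(X.shape+(1,),z)],-1)
        m=proj(c,W.reshape(-1,3)).reshape(X.shape+(2,)).astype(np.float32)
        w=cv2.remap(g.astype(np.float32),m[...,0],m[...,1],cv2.INTER_CUBIC)
        if show: print(n);print(w[::4,::4].astype(int))
        cv2.imwrite('/tmp/o_%s.png'%n,np.clip(w,0,255))
E
python3 - <<'E'
from h import *
pointer()
E
```

```text
side
[[105 106 105 105 105 104 102 101 100  99  98  97  97  95  92  90  88]
 [106 106 106 105 104 104 104 102 101 100  99  99  98  96  94  92  91]
 [106 106 106 106 105 104 104 103 102 102 101  99  99  98  96  95  93]
 [106 105 105 104 105 105 103 100  99 100 101  99  98  99  99  97  96]
 [107 105 104 102 102 101  97  91  90  91  89  90  92  94  99 101 100]
 [107 107 105 101  99  96  91  83  76  72  73  76  77  83  91  98 106]
 [109 109 107 105 102 100  96  84  71  61  58  59  62  66  76  91 106]
 [115 117 113 111 113 116 112 103  84  70  60  51  48  51  61  76  96]
 [119 127 129 129 132 136 138 123 107  90  73  57  46  42  45  57  76]
 [117 128 142 153 161 159 149 136 119 100  83  67  53  41  37  40  52]
 [113 120 137 159 177 176 157 130 112  95  80  68  57  44  34  31  38]
 [109 114 125 144 162 164 150 121  93  78  70  61  50  42  36  31  29]
 [106 107 113 123 132 132 120 100  75  62  58  51  42  37  35  32  29]
 [105 106 106 107 112 108  95  78  62  52  45  39  36  34  33  32  30]
 [103 103 105 105 103 101  92  77  62  50  40  30  28  30  29  29  34]
 [100 101 102 103 104 103 101 
[... 742 characters left out ...]
 113 203 186]
 [213 117  56 123 163 204 226 168  95  66  82  70  41  22  97 182 186]
 [177  92  56 135 169 134  71  75  77  80  98  58  15  21  97 175 187]
 [116  96  67  51  62  64  48  61  84  89  75  27   3  38 117 181 187]
 [150 120  80  32   0  17  58  62  78  68  21   8  25  62 121 173 190]
 [193 149 125 102  31  -3   3  15  15   9   0   8  44  93 152 187 191]
 [182 183 194 168  76  28  15  10   7  12  28  43  87 143 192 204 188]
 [182 192 205 197 152 107  74  54  57  71  86 102 153 202 196 194 189]
 [181 184 185 193 204 174 135 115 110 120 142 172 194 201 191 187 188]][ WARN:0@0.031] global loadsave.cpp:1063 imwrite_ Unsupported depth image for selected encoder is fallbacked to CV_8U.
```

In the top view the pointer points about 115–120° counter-clockwise of the neck, so trim is about 0.26. I move over the knob with a 30 mm opening.

Emit:
move_arm(
  commands=[
    [[0.4,0,0,0,0,0],[1.0,0,0,0,0,0],[1.6,0,0,0,0,0],[2.0,0,0,0,0,0],[2.1,0,0,0,0,0],[2.1,0,0.3,0,0,0],[2.1,0,0.6,0,0,0],[2.1,0,0.6,0,0,0],[2.1,0,0.6,0,0,0]],
  ],
  claw=0.31,
  squeeze=5,
)

```text
time: 18.02
position: [0.4957, 0.0227, 0.265]
tool_rot: [-0.04, 0.999, 0.0, -0.0]
ft_force: [0.1, 0.5, -0.0]
grip_width: 0.0301
grip_force: 0.0
```

```bash
python3 - <<'E'
from h import *
plan((.4947,.0227,.052,94.6))
print(get_obs()['moment'])
E
```

```text
t 18.02 grasp [0.4956 0.0227 0.101 ] yaw 94.6 w 0.0301 q6 -1.83
[0.023, 0.002, 1.226] [0.0001, -0.0003, 0.0]
[0.07454361 0.02737757 0.0431287 ]
```

Emit:
move_arm(
  commands=[
    [[0.02,0,0.25,0,0,0],[0.02,0,0.5,0,0,0],[0.02,0,0.7,0,0,0],[0.02,0,0.9,0,0,0],[0.02,0,1.05,0,0,0],[0.02,0,1.15,0,0,0],[0.02,0,1.21,0,0,0],[0.02,0,1.21,0,0,0]],
  ],
)

```text
time: 19.02
position: [0.4946, 0.0227, 0.217]
tool_rot: [-0.04, 0.999, 0.0, -0.0]
ft_force: [-0.0, 0.3, 0.2]
grip_width: 0.0302
grip_force: 0.0
```

```bash
python3 - <<'E'
from h import *
plan((.4947,.0227,.052,94.6))
o=get_obs();print(o['moment'],o['ft_force'])
E
```

```text
t 19.02 grasp [0.4946 0.0227 0.053 ] yaw 94.6 w 0.0302 q6 -1.83
[-0.003, 0.001, 0.024] [0.0, -0.0001, -0.0]
[ 0.04469563  0.04441762 -0.01850901] [-0.04711338  0.3295289   0.17969318]
```

Emit:
move_arm(
  commands=[
    [[0,0,0,0,0,0],[0,0,0,0,0,0],[0,0,0,0,0,0],[0,0,0,0,0,0],[0,0,0,0,0,0]],
  ],
  claw=1,
  squeeze=5,
)

```text
time: 19.65
position: [0.4946, 0.0226, 0.2172]
tool_rot: [-0.04, 0.999, -0.0, 0.0]
ft_force: [-0.5, -0.7, 2.2]
grip_width: 0.0194
grip_force: 5.0
```

```bash
python3 - <<'E'
from h import *
plan((.4947,.0227,.052,94.6))
o=get_obs();print(o['moment'],o['ft_force'],o['grip_force'])
E
```

```text
t 19.65 grasp [0.4947 0.0226 0.0532] yaw 94.6 w 0.0194 q6 -1.83
[-0.002, 0.002, 0.029] [-0.0001, 0.0004, -0.0001]
[ 0.00216382  0.05732369 -0.01212534] [-0.45685946 -0.68466428  2.15261408] 5.00003881752491
```

Knob gripped lightly. I turn counter-clockwise to the end stop for a sure reference, with the light grip slipping there.

Emit:
move_arm(
  commands=[
    [[0,0,0,0,0,-0.06],[0,0,0,0,0,-0.12],[0,0,0,0,0,-0.18],[0,0,0,0,0,-0.24],[0,0,0,0,0,-0.24]],
  ],
)

```text
time: 20.27
position: [0.4946, 0.0229, 0.2172]
tool_rot: [-0.159, 0.987, 0.0, 0.0]
ft_force: [0.4, 2.3, 3.5]
grip_width: 0.0195
grip_force: 5.0
```

```bash
python3 - <<'E'
from h import *
plan()
o=get_obs();print(o['moment'],o['ft_force'],o['grip_force'])
E
```

```text
t 20.27 grasp [0.4947 0.0229 0.0532] yaw 108.3 w 0.0195 q6 -2.07
[0.42103412 0.04582601 0.04927127] [0.39801774 2.25564047 3.48198804] 4.999871402978897
```

Emit:
move_arm(
  commands=[
    [[0,0,0,0,0,-0.06],[0,0,0,0,0,-0.12],[0,0,0,0,0,-0.18],[0,0,0,0,0,-0.24],[0,0,0,0,0,-0.29],[0,0,0,0,0,-0.29]],
  ],
)

```text
time: 21.02
position: [0.4945, 0.0226, 0.217]
tool_rot: [-0.3, 0.954, 0.0, -0.0]
ft_force: [-0.1, 0.3, 1.0]
grip_width: 0.0196
grip_force: 5.0
```

```bash
python3 - <<'E'
from h import *
plan()
o=get_obs();print(o['moment'],o['ft_force'],o['grip_force'])
E
```

```text
t 21.02 grasp [0.4945 0.0226 0.053 ] yaw 124.88 w 0.0196 q6 -2.36
[ 0.12058966  0.04387633 -0.05233459] [-0.14396442  0.32247506  0.96359419] 4.999746009707451
```

Emit:
move_arm(
  commands=[
    [[0,0,0,0,0,0],[0,0,0,0,0,0],[0,0,0,0,0,0.06],[0,0,0,0,0,0.18],[0,0,0,0,0,0.32],[0,0,0,0,0,0.46],[0,0,0,0,0,0.6],[0,0,0,0,0,0.74],[0,0,0,0,0,0.88],[0,0,0,0,0,1.02],[0,0,0,0,0,1.1],[0,0,0,0,0,1.1]],
  ],
  squeeze=12,
)

```text
time: 22.52
position: [0.4945, 0.0224, 0.217]
tool_rot: [0.242, 0.97, -0.0, -0.0]
ft_force: [0.0, -2.0, 0.6]
grip_width: 0.0196
grip_force: 12.0
```

```bash
python3 - <<'E'
from h import *
plan()
o=get_obs();print(o['moment'],o['ft_force'],o['grip_force'])
E
```

```text
t 22.52 grasp [0.4945 0.0224 0.053 ] yaw 61.99 w 0.0196 q6 -1.26
[-0.30801279  0.12012822 -0.01018234] [ 0.01209872 -2.00253009  0.60050236] 12.000478953123093
```

Emit:
move_arm(
  commands=[
    [[0,0,0,0,0,0.06],[0,0,0,0,0,0.18],[0,0,0,0,0,0.32],[0,0,0,0,0,0.46],[0,0,0,0,0,0.6],[0,0,0,0,0,0.74],[0,0,0,0,0,0.88],[0,0,0,0,0,1.02],[0,0,0,0,0,1.16],[0,0,0,0,0,1.24],[0,0,0,0,0,1.26],[0,0,0,0,0,1.26]],
  ],
)

```text
time: 24.02
position: [0.4936, 0.0227, 0.217]
tool_rot: [0.767, 0.642, -0.001, -0.001]
ft_force: [-4.5, -1.1, 4.0]
grip_width: 0.0193
grip_force: 12.0
```

```bash
python3 - <<'E'
from h import *
plan()
o=get_obs();print(o['moment'],o['ft_force'],o['grip_force'])
E
```

```text
t 24.02 grasp [0.4931 0.0227 0.053 ] yaw -10.16 w 0.0193 q6 -0.0
[-0.34073796  0.75885925  0.01095542] [-4.48707322 -1.10475222  3.98127394] 12.00216293334961
```

Turned 135.0° from the stop. I let go, back off straight up, and look.

Emit:
move_arm(
  commands=[
    [[0,-0.03,0,0,0,0],[0,-0.03,0,0,0,0],[0,-0.03,0,0,0,0],[0,-0.03,0,0,0,0],[0,-0.03,-0.2,0,0,0],[0,-0.03,-0.6,0,0,0],[0,-0.03,-1.2,0,0,0],[0,-0.03,-2.2,0,0,0],[0,-0.03,-3.4,0,0,0],[0,-0.03,-4.5,0,0,0],[0,1,-5,0,0,0],[0,2.0,-5,0,0,0]],
  ],
  claw=0.36,
)

```text
time: 25.52
position: [0.5742, 0.0084, 0.4206]
tool_rot: [0.767, 0.641, 0.002, 0.002]
ft_force: [0.5, 0.1, 0.2]
grip_width: 0.0276
grip_force: 0.0
```

Emit:
move_arm(
  commands=[
    [[8,0,0,0,0,0],[8,0,0,0,0,0],[8,0,0,0,0,0],[8,0,0,0,0,0],[8,0,0,0,0,0],[8,0,0,0,0,0],[8,0,0,0,0,0],[8,0,0,0,0,0]],
  ],
)

```text
time: 26.52
position: [0.6302, 0.3216, 0.4171]
tool_rot: [0.768, 0.64, -0.001, 0.0]
ft_force: [0.3, 0.4, 0.3]
grip_width: 0.028
grip_force: 0.0
```

```bash
python3 - <<'E'
from h import *
plan()
c=snap('top');s=snap('side')
pointer(('top',))
a=cv2.resize(c['pixels'][170:250,255:325],None,fx=5.5,fy=5.5,interpolation=cv2.INTER_CUBIC)
b=cv2.resize(s['pixels'][165:225,280:350],None,fx=5.5,fy=5.5,interpolation=cv2.INTER_CUBIC)
b=cv2.copyMakeBorder(b,0,a.shape[0]-b.shape[0],0,0,cv2.BORDER_CONSTANT)
cv2.imwrite('pics/fin.png',np.hstack([a,b]))
P=cloud(c);z=P[...,2];v,u=np.mgrid[:400,:640]
m=(u>255)&(u<325)&(v>165)&(v<260)&(z>.045)&(z<.062)
print(cv2.minAreaRect(P[m][:,:2].astype(np.float32)))
E
```

```text
t 26.52 grasp [0.6301 0.3215 0.2531] yaw -10.35 w 0.028 q6 0.5
top
[[174 174 175 174 174 177 176 175 177 175 173 174 173 173 173 174 195]
 [174 173 174 176 177 179 180 179 180 181 180 177 173 172 173 174 187]
 [175 176 180 187 183 173 205 184 144 178 187 178 174 171 172 175 181]
 [186 173 146 139 133 140 234 178  81 164 197 186 182 175 173 176 178]
 [198 158  79  39  24  70 232 183  38  83  89 118 187 189 176 177 178]
 [203 150  50  27   9  63 238 185  40  30   3  44 161 190 183 178 176]
 [148 100  26  42  35  85 241 194  73  58  42  27  50 155 201 180 176]
 [ 98  52  14  43  39 104 257 189  78  64  74  47  18 116 185 185 177]
 [120  41  13  54  48  96 210 166  84  69  94  66  29  75 151 194 179]
 [119  36  14  64  61  81 132 123  92  74  87  39   5  61 149 200 180]
 [112  38  16  61  70  69  75  82  85  78  62  21   5  49 145 203 181]
 [101  45   9  17  60  78  70  82  78  58  27  15  33  71 153 201 182]
 [101  69  23  -6  27  53  59  68  56  29  10  21  67 119 173 195 181]
 [132 124  73  10   0   0   2   3  18  24  19  32 102 180 190 188 182]
 [186 198 136  52  50  34  16   4  35  59  61  76 140 209 194 184 184]
 [190 203 177 142 143 116  79  58  88 116 120 139 173 198 189 184 186]
 [180 182 194 205 205 181 140 112 130 164 185 184 187 189 186 184 189]]
((0.5068296194076538, 0.02624870464205742), (0.2113541066646576, 0.09194371849298477), 2.7812066078186035)[ WARN:0@1.172] global loadsave.cpp:1063 imwrite_ Unsupported depth image for selected encoder is fallbacked to CV_8U.
```

View pics/fin.png

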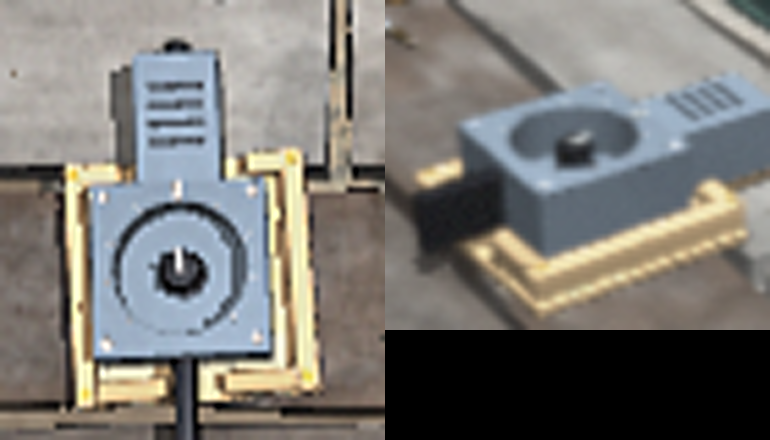

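The pointer at (180,255) now points at the long mark at (179,188). The control lies in the pocket, tab in the slot at (186,385), turned about 2°. I check the pointer finely.

```bash
python3 - <<'E'
from h import *
c=load('top');g=c['pixels'].astype(int).mean(2).astype(int)
print(g[200:226,281:296])
s=load('side');gs=s['pixels'].astype(int).mean(2).astype(int)
print(gs[182:200,376-100:404-100] if 0 else gs[184:198,378-5-0-64:398-64])
P=cloud(c);z=P[...,2];v,u=np.mgrid[:400,:640]
m=(u>255)&(u<325)&(v>165)&(v<260)&(z>.045)&(z<.062)
(cx,cy),wh,a=cv2.minAreaRect(P[m][:,:2].astype(np.float32))
for a in(2.78,):
    d=np.array([np.cos(np.radians(a)),np.sin(np.radians(a))]);h=np.array([cx,cy])-.0115*d
    print('head',h)
    print(proj(c,[[*(h+r*d),zz] for r,zz in((0,.052),(.01,.052),(.04,.056),(.1,.052),(-.08,.05))]))
    # edges of neck/tab centre line
    H=P[m][:,:2]-h;X=H@d;Y=H@[-d[1],d[0]]
    for lo,hi in((-.09,-.06),(.055,.08),(.08,.11)):
        k=(X>lo)&(X<hi);print(lo,Y[k].min(),Y[k].max(),Y[k].mean())
E
```

```text
[[180 176 175 178 182 182 182 181 180 180 179 182 184 183  57]
 [180 176 177 180 184 184 184 180 180 180 179 181 186 174  54]
 [180 175 175 177 180 177 198 176 179 177 178 178 180 174  77]
 [171 168 168 167 166 160 246 162 168 169 168 168 169 175 175]
 [167 166 163 165 165 169 247 160 169 170 169 168 170 170 172]
 [167 171 170 170 172 210 243 165 170 172 173 172 171 170 174]
 [173 173 171 169 155 162 132 140 140 155 169 173 179 178 175]
 [167 149  97  63   7  28  40  40  16  15  38 103 160 183 180]
 [ 73  29  39  47  83 101 126 125  82  86  34  30  38 119 172]
 [ 30  55 106 122 190 188 185 184 186 191 114 108  47  27  76]
 [ 87 129 188 181 179 176 175 173 176 177 182 190 117  80  49]
 [191 185 177 174 173 173 171 171 172 173 178 180 187 117  97]
 [180 176 174 173 173 172 173 173 172 172 175 174 179 191  91]
 [174 175 175 175 173 177 176 177 175 175 173 174 176 186 110]
 [175 175 173 174 177 176 189 166 185 178 173 172 176 183 188]
 [174 176 178 169 170 151 238  80 178 171 182 175 176 180 183]
 [177 181 187  79  24  43 255  52  39  25 177 184 179 176 179]
 [180 169 182  45  45  53 255
[... 1700 characters left out ...]
159 112 100  99 102 109 121 130 154 171 172 168 165 156 137 124 100
   95 101 101 102 101 101 101]
 [181 173 163 171 171 171 172 173 170 168 167 157 138 129 111 107 104 102
  100 101 101  99 101 102 100]
 [188 182 178 178 177 174 171 169 159 139 125 114 109 106 103 101 101 103
  101 100  99 100 101 102 100]]
head [0.49534315 0.02569094]
[[287.2963147  218.16034885]
 [287.17378889 214.7405399 ]
 [286.70139148 204.29270159]
 [286.08892761 184.461054  ]
 [288.34323957 245.99174604]]
-0.09 -0.005333516831205518 0.006462280610850982 -0.0003436634813001466
0.055 -0.022363985459244867 0.022382673064975538 -0.00032456311701299835
0.08 -0.023563407084443485 0.021361219088867376 -0.0009827200088647898
```

The pointer's lean in the image matches the head-to-mark axis within about 2°. I hand in.

```bash
python3 - <<'E'
from h import *
c=load('top');P=cloud(c);b=P[...,2];v,u=np.mgrid[:400,:640]
for r in((375,420,140,182),(425,470,160,205)):
    m=(u>r[0])&(u<r[1])&(v>r[2])&(v<r[3])&(b>.058)&(b<.09);print(cv2.minEnclosingCircle(P[m][:,:2].astype(np.float32)))
print(hand_in())
E
```

```text
((0.6604049801826477, -0.30026257038116455), 0.04685370996594429)
((0.592292308807373, -0.43694931268692017), 0.04670789837837219)
the job is handed in; nothing more can be done
None
```

The job is handed in: I drew the control straight out 11.7 cm by its tab, released it flat, set it home in the holder by its neck, and turned the trim pointer to the centre mark within about 2°. It sits about 3 mm and 2° off square in the pocket, and the saucer stacks did not move measurably.

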